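# Push the carton down the guide-rail lane onto the weigh plate

## Robot

A 6-joint arm with a two-finger parallel gripper is mounted at the origin on the work surface. World frame = base frame: x ahead of the robot, y to its left, z up, the work surface at z = 0. Lengths are in m, angles in rad, forces in N, time in s.
With the tool pointing down it reaches from about 0.35 to 0.975 m from the base axis. Payload 4.9 kg.
Tool frame: the origin (TCP) lies midway between the tips of the shut fingers; the grasp point (between the pads) lies 19 mm behind it; z points along the fingers, y is the direction in which the jaws open and shut (so a half turn about z gives the same grasp; the last joint's range is limited). The gripper opens to 85 mm and grips with 20 to 120 N. Pads are 22 mm wide; open, the fingers measure 114 mm over their backs; the gripper's body (76 mm by 85 mm) begins 54 mm behind the grasp point. The pads swing forward as they close: fully open they stand 13 mm farther back than shut.
Start: joints at [1.222, 0.053, 1.613, -0, 1.476, -0.119], TCP at [0.142, 0.609, 0.231] pointing down, gripper open.
Joint ranges: [-3.01, 3.01], [-1.01, 2.22], [0.06, 2.58], [-1.02, 4.17], [0.09, 2.62], [-3.14, 3.14]. Speed limits (rad/s): [2.57, 2.57, 3.14, 3.14, 3.14, 3.14].

## Interface

Orientations are given as a rotation vector (axis times angle).
In Python, from station import ctrl gives the robot as it stands.
- The arm moves only by the shell command python3 -m jog 'ROWS' [FORCE]. ROWS is JSON, one flat list of numbers, 7 for each row, row after row: the opening, from 0 (shut) to 1 (fully open), then the shift along the tool's x, y, z in m, then the turn, a rotation vector about the tool's x, y, z in degrees. A call has 1 to 10 rows; each row shifts and turns the commanded pose from where the row before left it, along the tool's axes as they then stand; what a row does not reach is not made up. A row lasts 1/8 s, in which the tool goes at most 62.5 mm and 10.7 degrees, less where a joint would pass 70% of its speed; a pose out of reach is approached as far as the arm can. A call with a gripper value outside its range is refused whole. The fingers move at their own pace and stop on an object; FORCE is the grip in N (left out, the last holds). Time passes only in rows, so rows that do not move let the fingers close. It gives the time, the measured TCP pose, the force and the opening at its end, in the units of the state.
- ctrl.get_obs(): the state, without advancing time (a new reading comes with each control period).
- ctrl.get_image(name): name is "scene" or "side" or "wrist"; returns a dict with "image" (384x512x3 uint8, blue, green, red), "camera_matrix" (3x3 intrinsics, pixels), "dist_coeffs" ([k1, k2, p1, p2, k3] as OpenCV has them; the pictures are not rectified), "rvec" (rotation vector, rad) and "tvec" (3), from world to camera coordinates, as OpenCV has them; the wrist camera has in their place "mount" (4x4, takes a point from camera to tool coordinates, whose origin is the TCP and whose axes are the flange's). Camera axes: x right, y down, z forward; pixel columns grow to the right and rows downward; lengths in m; the calibration is good to about 2 mm. A picture is of the moment at which its call begins: read the wrist's pose just before it. There is no depth.
- ctrl.finish_job(): hands the job in, once; it reports no verdict.
Trained networks look in a picture, given as the dict that the camera call returned (one of the last four; its "shot" number tells which), for a name from the list of things; names that differ only in an ending like _2 or _b are one class to them, and where a whole thing is asked for, a point or a joint stands for the part that bears it (a point fixed in the world has none). Each returns a list of dicts, best first, with "p" (0 to 1); they miss things now and then, are a little off and sometimes report something else, mostly with a low value. They report only what shows in the picture. A call takes as long as a camera call. They do not tell look-alikes from the thing itself.
- ctrl.boxes_of(target, picture): "box" ([centre column, centre row, width, height] in pixels, round what is visible of it).
The state is a dict: "t": time; "q": joint angles; "dq": joint speeds; "effort": joint torques, N m; "tool_pos": TCP position; "tool_rot": TCP orientation; "contact_force": force on the tool from outside, world axes, zero at the start; "wrist_torque": the same for the moment, N m; "opening": finger opening in m.
Only numpy, scipy, OpenCV 4.12 (cv2) and the standard library are available. Lean on these libraries where they do the work, as an engineer would, in place of code of your own. Each camera call takes 0.05 s, during which the arm holds its last target. There are 200 camera calls.

## Task

Line up the packed carton on the infeed bed and push it down the lane between the two guide rails until it stands wholly on the weigh plate of the scale. The date codes just printed on its sides are still wet, so neither the carton nor the hand may touch either rail on the way. Only push it with the fingers, never pick it up or tip it, leave the tape roll, push block and liner box where they are, and take the hand away at the end.

Things in the scene. Friction and masses are not known exactly. Their poses are not given: they have to be found in the camera images.
- station: Stainless weigh station standing on the bench: a frame that carries the infeed bed, two guide rails and a bench scale, 265 mm wide over the frame (290 mm over the rail clamp knobs), 650 mm long. Origin on the bench top under the lane's centre line. Its +y axis is the lane direction (infeed towards scale), its x axis lies across the lane (-x is the robot's side), z up. All distances called 'station x / y / z' below are in this frame. The station is fixed during a run.
- infeed: The flat metal slide bed, top surface at station z = 70 mm, 224 mm wide (x from -112 to 112), from station y = -332 to 50 mm. The open part before the rails (y from -332 to -81) is the apron on which the carton starts. Same origin and axes as the station. After the bed comes a 5 mm gap and then the weigh plate, whose top is 1.5 mm lower than the bed.
- scale: Bench scale at the end of the lane: grey base, stainless weigh plate 196 mm wide (x) and 230 mm long, from station y = 55 to 285 mm, top at station z = 68.5 mm, rigid. The indicator (display box 150 mm wide, top about 170 mm above the bench) stands on a post past the end, centred at station y = 345. Same origin and axes as the station.
- rail_near: Guide rail on the robot's side: white plastic strip with a steel back. Its inner face is at station x = -73 mm for y from -50 to 290; before that a flared lead-in spreads outwards by 17 mm down to y = -82. The strip stands free between station z = 85 and 115 mm (15 mm above the bed); uprights and clamp knobs outside it (out to x = -145) reach 120 mm. Same origin and axes as the station.
- rail_far: The other guide rail, the mirror image, inner face at station x = +73 mm: the lane is 146 mm wide. Same origin and axes as the station.
- lane_mouth (a point): Point on the bed's surface, on the lane's centre line, where the straight part of the rails begins (station 0, -50, 70 mm). Axes as the station's.
- plate_center (a point): Point at the centre of the weigh plate's surface, on the lane's centre line (station 0, 170, 68.5 mm). Axes as the station's.
- carton: Closed cardboard carton with a tape strip along its top and printed dots on both long sides, 120 mm wide (its x), 160 mm long (its y) and 90 mm high, about 0.5 to 0.9 kg, plain sliding friction on the bed. Origin at the centre of its underside, z up. It starts on the apron with its length roughly along the lane, up to 25 mm off the centre line and turned by up to 0.25 rad, its centre at station y between -215 and -170 mm.
- tape_roll: Roll of packing tape lying flat on the bench beyond the station: 100 mm across, 48 mm high. Bystander, to be left alone. Origin at the centre of its underside.
- push_block: White plastic push block of the band saw: a 110 x 90 mm upright plate on a foot with a stub handle, on the bench beyond the station. Bystander, to be left alone. Origin in its underside.
- liner_box: Flat white box of liner sheets, 60 x 120 x 34 mm, on the bench beyond the station. Bystander, to be left alone. Origin at the centre of its underside.
Things that resemble listed ones, but are neither listed nor needed, are in the scene too. Several things have the shape of the carton; the one meant has the colours described above.

How it is judged:
On the way:
1. the carton is inside the lane, between the rails and flat on the bed (y of carton in the frame of station between -0.06 and 0.06 m and x of carton in the frame of station between -0.014 and 0.014 m and z of carton in the frame of station below 0.078 m), for 0.05 s.
At the end, for the whole second after the job is handed in: The carton stands flat and still wholly on the weigh plate (within 34 mm of its centre along the lane), borne by the scale alone: off the infeed bed and free of both rails (y of carton in the frame of plate_center between -0.034 and 0.034 m and x of carton in the frame of plate_center between -0.014 and 0.014 m and z of carton in the frame of plate_center between -0.004 and 0.004 m and angle between the y axis of carton and the y axis of station, either way round below 0.17 rad and angle between carton's own z axis and vertical below 0.03 rad and contact force between carton and scale above 3 N and contact force between carton and infeed below 0.3 N and contact force between carton and rail_near below 0.2 N and contact force between carton and rail_far below 0.2 N and linear speed of carton below 0.01 m/s); the robot touches nothing.
It fails at once if the carton or the robot touches the near guide rail (contact force between rail_near and anything else above 0.2 N).
It fails at once if the carton or the robot touches the far guide rail (contact force between rail_far and anything else above 0.2 N).
It fails at once if the carton is lifted or tipped (12 mm, 0.12 rad) or falls off the bed (z of carton in the frame of station above 0.082 m or z of carton in the frame of station below 0.058 m or angle between carton's own z axis and vertical above 0.12 rad).
It fails at once if a bystander is moved by more than 15 mm (distance of any of tape_roll, push_block, liner_box from where it was at the start of the episode above 0.015 m).
It also fails if it takes over 72 s, if anything falls off the work surface, if the arm or the gripper's body presses on something with over 40 N, if the wrist force passes 120 N, or if a joint passes its speed limit or range.

## Working session

There is one attempt and no reset: what is moved stays moved. The work goes in short steps, Python scripts to look and compute and a shell command to move; the robot and the scene stay as the last step left them, time stands still between calls to the robot, and variables do not carry over. Pictures are saved under pics/ and viewed, about 8 in all and at most 12, crops included, and the job is handed in when it is done.

```bash
ls; mkdir -p pics; python3 - <<'E'
from station import ctrl
import cv2,numpy as np
o=ctrl.get_obs();print({k:np.round(v,3).tolist() for k,v in o.items()})
a=ctrl.get_image("scene");b=ctrl.get_image("side")
for n,p in(("scene",a),("side",b)):
    cv2.imwrite(f"pics/{n}0.png",p["image"])
    print(n,np.round(p["rvec"],3).tolist(),np.round(p["tvec"],3).tolist(),np.round(p["camera_matrix"],1).tolist(),p["dist_coeffs"])
    for t in("carton","station","scale","rail_near","rail_far","infeed","tape_roll","push_block","liner_box"):
        print(t,[(np.round(d["box"]).tolist(),round(d["p"],2)) for d in ctrl.boxes_of(t,p)][:4])
E
```

```text
pics
{'t': 0.0, 'q': [1.222, 0.053, 1.614, -0.0, 1.476, -0.119], 'dq': [0.001, -0.0, -0.001, 0.001, 0.002, 0.0], 'effort': [-0.001, -39.369, -37.017, -0.0, 0.007, 0.0], 'tool_pos': [0.142, 0.608, 0.23], 'tool_rot': [-0.36, -3.12, 0.003], 'contact_force': [0.093, 0.262, 0.182], 'wrist_torque': [0.072, -0.029, -0.043], 'opening': 0.085}
scene [1.268, 2.5, -0.731] [0.474, -0.171, 1.506] [[404.6, 0.0, 241.5], [0.0, 404.6, 193.3], [0.0, 0.0, 1.0]] [-0.00676065  0.          0.          0.          0.        ]
carton [([191.0, 167.0, 59.0, 55.0], 0.88), ([248.0, 218.0, 63.0, 64.0], 0.8), ([173.0, 122.0, 49.0, 54.0], 0.63), ([272.0, 142.0, 57.0, 55.0], 0.58)]
station [([314.0, 258.0, 256.0, 166.0], 0.91)]
scale [([372.0, 279.0, 140.0, 94.0], 0.67)]
rail_near [([350.0, 238.0, 119.0, 64.0], 0.66)]
rail_far [([328.0, 295.0, 126.0, 84.0], 0.59)]
infeed [([256.0, 232.0, 138.0, 113.0], 0.64)]
tape_roll [([221.0, 286.0, 33.0, 36.0], 0.72)]
push_block [([262.0, 317.0, 49.0, 48.0], 0.72), ([316.0, 260.0, 254.0, 166.0], 0.4)]
liner_box [([317.0, 338.0, 48.0, 32.0], 0.95)]
side [2.088, -0.853, 0.448] [-0.495, 0.182, 1.29] [[405.7, 0.0, 261.7], [0.0, 405.7, 199.2], [0.0, 0.0, 1.0]] [-0.02225508  0.          0.          0.          0.        ]
carton [([344.0, 310.0, 66.0, 78.0], 0.98), ([266.0, 180.0, 56.0, 48.0], 0.91), ([318.0, 249.0, 62.0, 57.0], 0.77), ([222.0, 261.0, 63.0, 66.0], 0.66)]
station [([233.0, 179.0, 169.0, 116.0], 0.64)]
scale [([191.0, 151.0, 84.0, 66.0], 0.74)]
rail_near [([188.0, 173.0, 79.0, 52.0], 0.94)]
rail_far [([221.0, 149.0, 66.0, 33.0], 0.62)]
infeed [([260.0, 193.0, 110.0, 67.0], 0.83)]
tape_roll [([294.0, 174.0, 13.0, 18.0], 0.52)]
push_block [([266.0, 149.0, 26.0, 26.0], 0.66)]
liner_box [([231.0, 148.0, 22.0, 10.0], 0.71), ([258.0, 194.0, 106.0, 69.0], 0.61)]
```

```bash
python3 - <<'E'
import cv2
a=cv2.imread("pics/scene0.png")[100:380,130:470];cv2.imwrite("pics/v1.png",cv2.resize(a,None,fx=2.1,fy=2.1,interpolation=3)[:600])
b=cv2.imread("pics/side0.png")[100:360,120:420];cv2.imwrite("pics/v2.png",cv2.resize(b,None,fx=2.3,fy=2.3,interpolation=3)[:600])
E
```

```text
(no output)
```

View pics/v1.png

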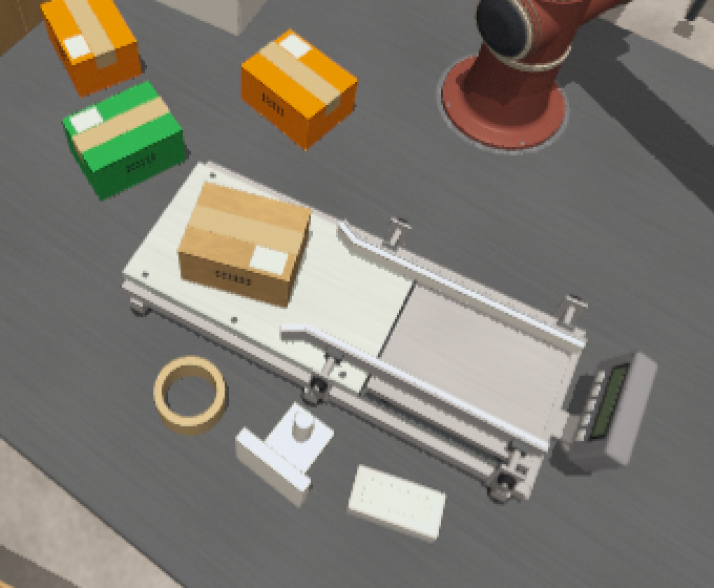

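View pics/v2.png

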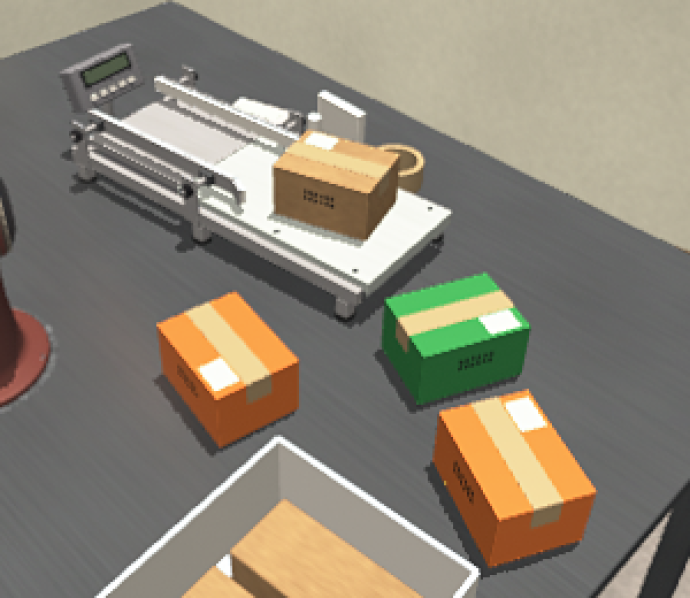

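Brown carton on the apron (scene px 248,218) is the one. Look-alikes are the oranges at (172,122) and (272,142), the green at (189,167), and brown boxes in the tray. The first view shows rails, plate and bystanders clearly. Next, a rough fit and a close crop.

```bash
cat > h.py <<'E'
import numpy as np,cv2
from scipy.optimize import least_squares
from scipy.spatial.transform import Rotation as R
def proj(P,p): return cv2.projectPoints(np.float64(P).reshape(-1,1,3),p["rvec"],p["tvec"],p["camera_matrix"],p["dist_coeffs"])[0][:,0]
def place(P,s): # s=x,y,yaw ; pts in mm -> world m
    P=np.float64(P)/1000; c,n=np.cos(s[2]),np.sin(s[2])
    return np.c_[P[:,0]*c-P[:,1]*n+s[0],P[:,0]*n+P[:,1]*c+s[1],P[:,2]]
def wrist(ctrl):
    o=ctrl.get_obs();p=ctrl.get_image("wrist")
    T=np.eye(4);T[:3,:3]=R.from_rotvec(o["tool_rot"]).as_matrix();T[:3,3]=o["tool_pos"]
    W=np.linalg.inv(T@p["mount"]);p["rvec"]=R.from_matrix(W[:3,:3]).as_rotvec();p["tvec"]=W[:3,3];return p
E
python3 - <<'E'
from h import *; from station import ctrl
p=ctrl.get_image("scene"); s_=ctrl.get_image("side"); w=wrist(ctrl)
M=[(90,-82,115),(-90,-82,115),(-73,290,115),(73,290,115),(112,-332,70),(-112,-332,70)]
V=np.array([(283,330),(343,225),(583,342),(545,443),(127,270),(207,165)])/2.1+[130,100]
best=min((least_squares(lambda s:(proj(place(M,s),p)-V).ravel(),[0.3,0.5,y]) for y in(0,1.5,3,-1.5)),key=lambda r:r.cost)
print(best.x,best.fun.round(1))
np.save("st0.npy",best.x)
a=p["image"][180:260,205:305];b=s_["image"][145:215,230:310]
a=cv2.resize(a,(500,400),interpolation=3);b=cv2.resize(b,(400,350),interpolation=3)
c=np.zeros((400,800,3),np.uint8);c[:,:450]=a[:,:450];c[:350,450:]=b[:,:350];cv2.imwrite("pics/v3.png",c)
print(w["mount"].round(3).tolist(),w["camera_matrix"].round(1).tolist())
E
```

```text
[0.52547869 0.02541406 0.1249632 ] [-0.1 -3.5 -1.6 -1.   1.6  3.1  3.3  0.6 -1.4  0.5 -2.9 -1.7]
[[0.0, -0.955, -0.297, 0.075], [1.0, 0.0, -0.001, -0.0], [0.001, -0.297, 0.955, -0.144], [0.0, 0.0, 0.0, 1.0]] [[325.7, 0.0, 254.4], [0.0, 325.7, 194.7], [0.0, 0.0, 1.0]]
```

View pics/v3.png

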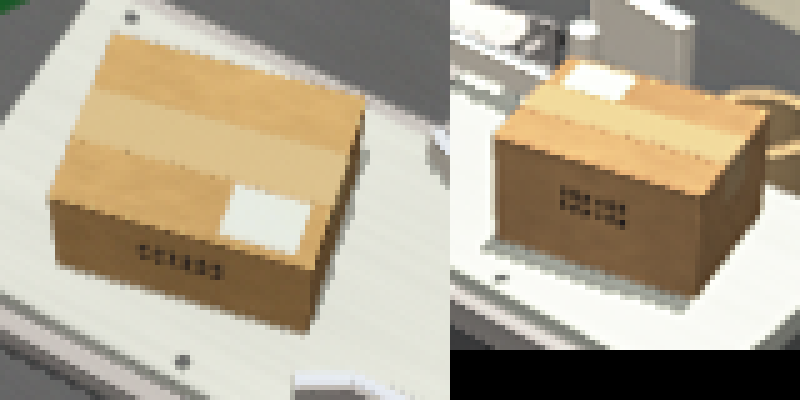

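```bash
python3 - <<'E'
from h import *; from station import ctrl
p=ctrl.get_image("scene"); q=ctrl.get_image("side")
M1=[(90,-82,115),(-90,-82,115),(-73,290,115),(73,290,115),(112,-332,70),(-112,-332,70)]
V1=np.array([(283,330),(343,225),(583,342),(545,443),(127,270),(207,165)])/2.1+[130,100]
M2=[(112,-332,70),(-112,-332,70),(-90,-82,115)]
V2=np.array([(452,210),(364,287),(243,193)])/2.3+[120,100]
f=lambda s:np.r_[(proj(place(M1,s),p)-V1).ravel(),(proj(place(M2,s),q)-V2).ravel()]
r=least_squares(f,np.load("st0.npy"),loss="soft_l1");S=r.x;print(S,f(S).round(1));np.save("st0.npy",S)
C1=[(-60,-80,160),(-60,80,160),(60,80,160),(60,-80,160),(60,80,70),(60,-80,70)]
U1=np.array([(113,35),(367,98),(316,270),(50,198),(310,332),(58,262)])/5+[205,180]
C2=[(-60,80,160),(-60,-80,160),(60,-80,160),(60,80,160),(-60,80,70),(-60,-80,70)]
U2=np.array([(47,138),(258,193),(318,115),(115,62),(47,245),(243,298)])/5+[230,145]
g=lambda s:np.r_[(proj(place(C1,s),p)-U1).ravel(),(proj(place(C2,s),q)-U2).ravel()]
c=least_squares(g,[.55,-.16,.12],loss="soft_l1").x;print(c,g(c).round(1))
k,n=np.cos(S[2]),np.sin(S[2]);d=c[:2]-S[:2]
print("carton in station",d[0]*k+d[1]*n,-d[0]*n+d[1]*k,c[2]-S[2])
E
```

```text
[0.52485982 0.0238151  0.12461903] [-0.4 -4.  -1.9 -1.4  1.2  2.7  2.9  0.1 -1.7  0.1 -3.1 -2.  -2.   0.2
  0.  -2.2 -0.2 -3. ]
[ 0.55638386 -0.15872009  0.35033569] [-1.  -1.1 -0.4 -1.3 -0.2 -0.9 -0.8 -0.3 -0.4  0.2 -0.5  1.  -1.9 -1.2
 -1.5 -0.5 -0.4 -2.1 -0.3 -2.  -1.4 -1.6  0.3 -0.2]
carton in station 0.008591049838632073 -0.18503798031449184 0.22571666707073398
```

```bash
python3 -m jog '[1,-0.033,-0.04,-0.017,0,0,0, 1,-0.033,-0.04,-0.017,0,0,0, 1,-0.033,-0.04,-0.017,0,0,0, 1,-0.033,-0.04,-0.017,0,0,0, 1,-0.033,-0.04,-0.017,0,0,0, 1,-0.033,-0.04,-0.017,0,0,0, 1,-0.033,-0.04,-0.017,0,0,0, 1,-0.033,-0.04,-0.017,0,0,0, 1,-0.033,-0.04,-0.017,0,0,0, 1,-0.033,-0.04,-0.017,0,0,0]' && python3 -m jog '[1,-0.033,-0.04,0,0,0,0, 1,-0.033,-0.04,0,0,0,0, 1,-0.033,-0.04,0,0,0,0, 1,-0.033,-0.04,0,0,0,0, 1,0,0,0,0,0,-10.15, 1,0,0,0,0,0,-10.15, 1,0,0,0,0,0,0]' && python3 - <<'E'
from h import *; from station import ctrl
print(ctrl.get_obs()["q"].round(2))
w=wrist(ctrl);S=np.load("st0.npy");im=cv2.resize(w["image"],None,fx=1.55,fy=1.55,interpolation=2)
np.savez("w1.npz",**{k:np.array(w[k]) for k in("image","rvec","tvec","camera_matrix","dist_coeffs")})
cv2.imwrite("pics/w1.png",im)
M=[(90,-82,115),(-90,-82,115),(-73,290,115),(73,290,115),(112,-332,70),(-112,-332,70),(112,50,70),(-112,50,70),(98,285,68.5),(-98,285,68.5)]
print((proj(place(M,S),w)*1.55).round())
E
```

```text
t: 2.5
tool_pos: [0.3729, 0.1423, 0.4022]
tool_rot: [0.36, 3.12, 0.001]
contact_force: [1.0, 0.6, -0.5]
opening: 0.0853
t: 3.38
tool_pos: [0.4646, -0.0421, 0.4014]
tool_rot: [-0.192, 3.136, -0.0]
contact_force: [0.2, 0.2, 0.4]
opening: 0.0854
[-0.25 -0.37  1.71  0.    1.8  -1.94]
[[370. 402.]
 [367. 212.]
 [777. 235.]
 [746. 381.]
 [142. 398.]
 [108. 186.]
 [498. 399.]
 [512. 182.]
 [711. 383.]
 [745. 201.]]
```

View pics/w1.png

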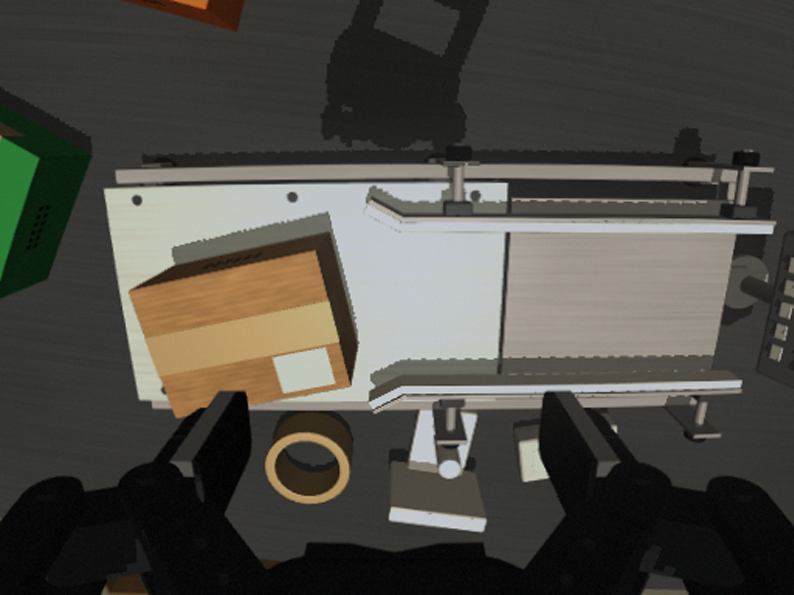

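```bash
cat >> h.py <<'E'
def rel(S,c):
    k,n=np.cos(S[2]),np.sin(S[2]);d=np.array(c[:2])-S[:2];return np.r_[d[0]*k+d[1]*n,-d[0]*n+d[1]*k]*1000
TOP=[(-60,-80,160),(-60,80,160),(60,80,160),(60,-80,160)]
E
python3 - <<'E'
from h import *; from station import ctrl
w=dict(np.load("w1.npz"));S=np.load("st0.npy")
M=[(90,-82,115),(-90,-82,115),(-73,290,115),(73,290,115),(-112,-332,70),(-112,50,70),(98,285,68.5)]
V=np.array([(370,403),(367,213),(773,233),(741,380),(105,188),(508,182),(711,381)])/1.55
f=lambda s:(proj(place(M,s),w)-V).ravel()
r=least_squares(f,S,loss="soft_l1",f_scale=1);print(r.x,f(r.x).round(1));S=r.x;np.save("st.npy",S)
U=np.array([(130,291),(318,251),(352,386),(176,418)])/1.55
g=lambda s:(proj(place(TOP,s),w)-U).ravel()
c=least_squares(g,[.556,-.158,.35]).x;print(c,g(c).round(1),rel(S,c),c[2]-S[2])
o=ctrl.get_obs();T=R.from_rotvec(o["tool_rot"]).as_matrix()
print("tcp st",rel(S,o["tool_pos"]),"heading y",np.degrees(np.arctan2(T[1,1],T[0,1])),"lane",np.degrees(S[2])+90)
E
```

```text
[0.52556193 0.02172043 0.13068616] [-0.8 -0.3 -2.1 -0.2  1.2  0.2  2.5 -0.3  0.3  0.5  0.4 -0.1 -1.   0.6]
[ 0.55665388 -0.15849429  0.3235415 ] [-0.5 -0.5 -0.2 -0.4  0.3  0.8  0.4  0.2] [   7.34223674 -182.72970143] 0.19285534141683372
tcp st [-68.73545897 -55.22809239] heading y 96.95663444513644 lane 97.48776545417343
```

```bash
python3 -m jog '[1,-0.041,-0.0256,0,0,0,-0.5, 1,-0.041,-0.0256,0,0,0,0, 1,-0.041,-0.0256,0,0,0,0, 1,-0.041,-0.0256,0,0,0,0, 1,-0.041,-0.0256,0,0,0,0, 1,0,0,0.05,0,0,0, 1,0,0,0.05,0,0,0, 1,0,0,0.05,0,0,0, 1,0,0,0.05,0,0,0]' && python3 -m jog '[1,0,0,0.05,0,0,0, 1,0,0,0.041,0,0,0, 1,0,0,0,0,0,0]' && python3 - <<'E'
from h import *; from station import ctrl
S=np.load("st.npy");o=ctrl.get_obs();T=R.from_rotvec(o["tool_rot"]).as_matrix()
print("tcp st",rel(S,o["tool_pos"]),"heading y",np.degrees(np.arctan2(T[1,1],T[0,1])))
E
```

```text
t: 4.55
tool_pos: [0.6846, -0.1416, 0.1997]
tool_rot: [-0.205, 3.135, -0.0]
contact_force: [0.0, 0.2, -1.1]
opening: 0.0852
t: 4.92
tool_pos: [0.6816, -0.1407, 0.1051]
tool_rot: [0.206, -3.126, -0.005]
contact_force: [0.0, 0.6, 0.4]
opening: 0.0854
tcp st [ 133.50933887 -181.31808858] heading y 97.5452338748827
```

```bash
python3 -m jog '[1,0.025,-0.001,0,0,0,0, 1,0.0075,0,0,0,0,0, 1,0.0075,0,0,0,0,0, 1,0.0075,0,0,0,0,0, 1,0.0075,0,0,0,0,0, 1,0.0075,0,0,0,0,0, 1,0,0,0,0,0,0]' && python3 - <<'E'
from h import *; from station import ctrl
S=np.load("st.npy");o=ctrl.get_obs();T=R.from_rotvec(o["tool_rot"]).as_matrix()
print("tcp st",rel(S,o["tool_pos"]),"heading y",np.degrees(np.arctan2(T[1,1],T[0,1])))
w=wrist(ctrl);cv2.imwrite("pics/w2.png",cv2.resize(w["image"],None,fx=1.55,fy=1.55))
np.savez("w2.npz",**{k:np.array(w[k]) for k in("image","rvec","tvec","camera_matrix","dist_coeffs")})
E
```

```text
t: 5.8
tool_pos: [0.6225, -0.1513, 0.1106]
tool_rot: [0.208, -3.135, -0.0]
contact_force: [1.3, -0.3, -0.2]
opening: 0.0854
tcp st [  73.54695478 -184.18297541] heading y 97.60844000317722
```

View pics/w2.png

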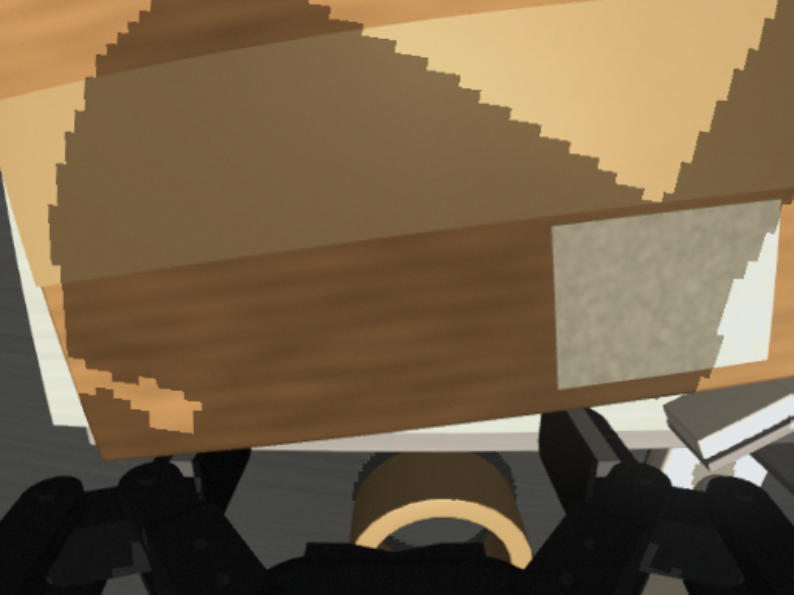

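```bash
cat >> h.py <<'E'
def back(uv,w,z):
    n=cv2.undistortPoints(np.float64(uv).reshape(-1,1,2),w["camera_matrix"],w["dist_coeffs"])[:,0]
    Rm=cv2.Rodrigues(w["rvec"])[0];C=-Rm.T@np.ravel(w["tvec"]);d=np.c_[n,np.ones(len(n))]@Rm
    return C+d*((z-C[2])/d[:,2])[:,None]
E
python3 - <<'E'
from h import *
w=dict(np.load("w2.npz"));S=np.load("st.npy")
P=np.array([rel(S,x) for x in back(np.array([(105,459),(696,391),(794,376),(43,287)])/1.55,w,.16)]);print(P)
d=P[1]-P[0];yaw=-np.arctan2(d[0],d[1]);print(yaw);c=P[0]+[-60*np.cos(yaw)-80*np.sin(yaw),-60*np.sin(yaw)+80*np.cos(yaw)];print("centre",c)
w=dict(np.load("w2.npz"));print(rel(S,back([(700/1.55,440/1.55)],w,.115)[0]))
E
```

```text
[[  64.86600591 -250.63386413]
 [  47.24322531 -119.78370433]
 [  44.20476356  -96.56151025]
 [  24.26796718 -256.57133988]]
0.13387354956387446
centre [  -5.27505477 -179.35812066]
[ 89.04129926 -83.31559918]
```

```bash
python3 -m jog '[1,-0.04,0,0,0,0,0, 1,0,0,-0.06,0,0,0, 1,0,0,-0.06,0,0,0, 1,0.038,-0.041,0,0,0,0, 1,0.038,-0.041,0,0,0,0, 1,0.037,-0.041,0,0,0,0, 1,0,0,0,0,0,10, 1,0,0,0,0,0,10, 1,0,0,0,0,0,10, 1,0,0,0,0,0,10]' && python3 -m jog '[1,0,0,0,0,0,10, 1,0,0,0,0,0,10, 1,0,0,0,0,0,10, 1,0,0,0,0,0,10, 1,0,0,0,0,0,10, 1,0,0,0,0,0,0]' && python3 - <<'E'
from h import *; from station import ctrl
S=np.load("st.npy");o=ctrl.get_obs();T=R.from_rotvec(o["tool_rot"]).as_matrix()
print("tcp st",rel(S,o["tool_pos"]),"heading y",np.degrees(np.arctan2(T[1,1],T[0,1])),o["q"].round(2))
w=wrist(ctrl);cv2.imwrite("pics/w3.png",cv2.resize(w["image"],None,fx=1.55,fy=1.55))
np.savez("w3.npz",**{k:np.array(w[k]) for k in("image","rvec","tvec","camera_matrix","dist_coeffs")})
E
```

```text
t: 7.1
tool_pos: [0.5661, -0.2824, 0.2292]
tool_rot: [-0.884, -3.011, -0.002]
contact_force: [-0.2, -0.0, 0.5]
opening: 0.0853
t: 7.85
tool_pos: [0.5663, -0.2824, 0.2293]
tool_rot: [-2.065, -2.364, 0.001]
contact_force: [-1.0, -0.1, -0.0]
opening: 0.0858
tcp st [   0.74394333 -306.85334007] heading y 7.744018263543645 [-0.58  0.07  1.59  0.    1.48 -0.72]
```

View pics/w3.png

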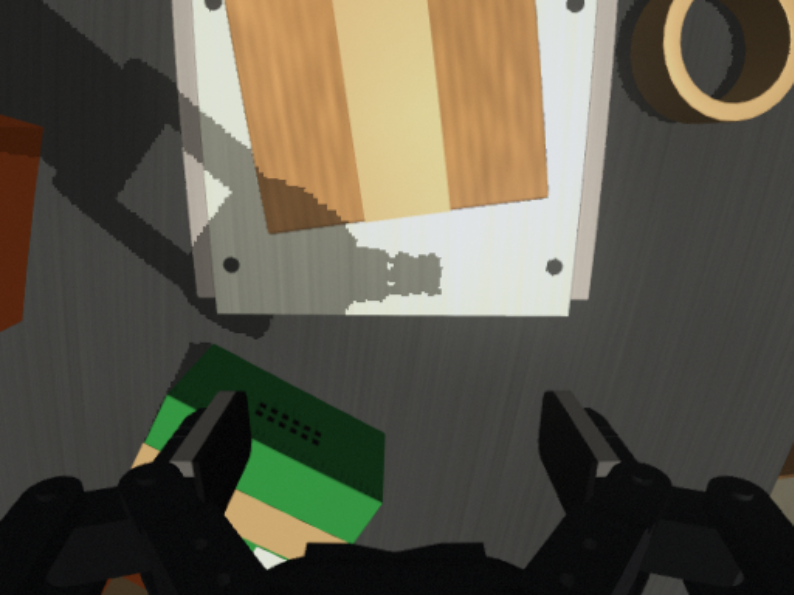

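```bash
python3 - <<'E'
from h import *
w=dict(np.load("w3.npz"));S=np.load("st.npy")
P=np.array([rel(S,x) for x in back(np.array([(270,234),(548,197)])/1.55,w,.16)]);print(P)
d=P[1]-P[0];yaw=np.arctan2(d[1],d[0]);m=P.mean(0);print(yaw,np.hypot(*d),"centre",m+80*np.array([-np.sin(yaw),np.cos(yaw)]))
print([rel(S,x).round(1) for x in back(np.array([(217,314),(570,315.5)])/1.55,w,.07)])
E
```

```text
[[ -52.4175006  -267.78336968]
 [  65.22080692 -251.42097031]]
0.13820405028058133 118.77078558739849 centre [  -4.61950783 -180.36496907]
[array([-112.9, -334.6]), array([ 113.5, -334.4])]
```

```bash
python3 -m jog '[1,0,0,0.06,0,0,0.25, 1,0,0,0.06,0,0,0, 1,0.022,-0.002,0,0,0,0, 1,0.006,0.001,0,0,0,0, 1,0.006,0.001,0,0,0,0, 1,0.006,0.001,0,0,0,0, 1,0.006,0.001,0,0,0,0, 1,0.006,0.001,0,0,0,0, 1,0.006,0.001,0,0,0,0, 1,0,0,0,0,0,0]' && python3 - <<'E'
from h import *; from station import ctrl
S=np.load("st.npy");o=ctrl.get_obs();T=R.from_rotvec(o["tool_rot"]).as_matrix()
print("tcp st",rel(S,o["tool_pos"]),"heading y",np.degrees(np.arctan2(T[1,1],T[0,1])),o["tool_pos"])
w=wrist(ctrl);cv2.imwrite("pics/w4.png",cv2.resize(w["image"],None,fx=1.55,fy=1.55))
np.savez("w4.npz",**{k:np.array(w[k]) for k in("image","rvec","tvec","camera_matrix","dist_coeffs")})
E
```

```text
t: 9.15
tool_pos: [0.5649, -0.2259, 0.1132]
tool_rot: [2.07, 2.356, 0.001]
contact_force: [1.6, -2.8, 2.1]
opening: 0.0852
tcp st [   6.73022639 -250.6449367 ] heading y 7.415885928522091 [ 0.56489743 -0.22591014  0.11321196]
```

View pics/w4.png

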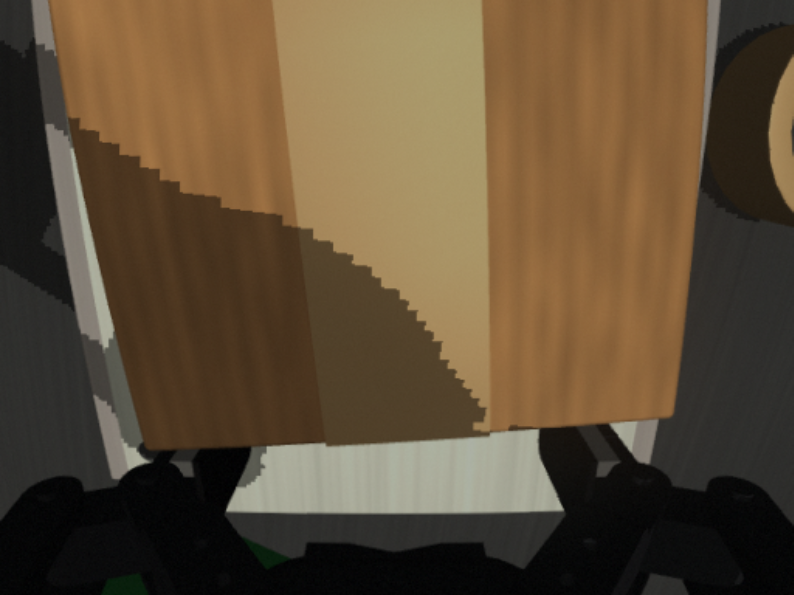

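```bash
cat >> h.py <<'E'
def rear(f,a,b):
    w=dict(np.load(f));S=np.load("st.npy")
    P=np.array([rel(S,x) for x in back(np.array([a,b])/1.55,w,.16)])
    d=P[1]-P[0];yaw=np.arctan2(d[1],d[0]);m=P.mean(0);print("corners",P.round(1).tolist(),"yaw",yaw.round(3),np.hypot(*d),"centre",m+80*np.array([-np.sin(yaw),np.cos(yaw)]))
E
python3 -c "
from h import *
rear('w4.npz',(147,449),(672,416))"
```

```text
corners [[-49.7, -240.4], [69.5, -232.4]] yaw 0.068 119.38193764813337 centre [   4.48829853 -156.58093082]
```

```bash
python3 -m jog '[1,0.005,-0.0012,0,0,0,0, 1,0.005,-0.0012,0,0,0,0, 1,0.005,-0.0012,0,0,0,0, 1,0.005,-0.0012,0,0,0,0, 1,0,0,0,0,0,0]' && python3 - <<'E'
from h import *; from station import ctrl
S=np.load("st.npy");o=ctrl.get_obs();T=R.from_rotvec(o["tool_rot"]).as_matrix()
print("tcp st",rel(S,o["tool_pos"]),"heading y",np.degrees(np.arctan2(T[1,1],T[0,1])),o["tool_pos"])
w=wrist(ctrl);cv2.imwrite("pics/w5.png",cv2.resize(w["image"],None,fx=1.55,fy=1.55))
np.savez("w5.npz",**{k:np.array(w[k]) for k in("image","rvec","tvec","camera_matrix","dist_coeffs")})
E
```

```text
t: 9.82
tool_pos: [0.5571, -0.2061, 0.1117]
tool_rot: [2.073, 2.357, 0.002]
contact_force: [1.0, -3.4, 2.7]
opening: 0.0853
tcp st [   1.56647656 -230.01287445] heading y 7.340679817928637 [ 0.55708906 -0.20612693  0.11169875]
```

View pics/w5.png

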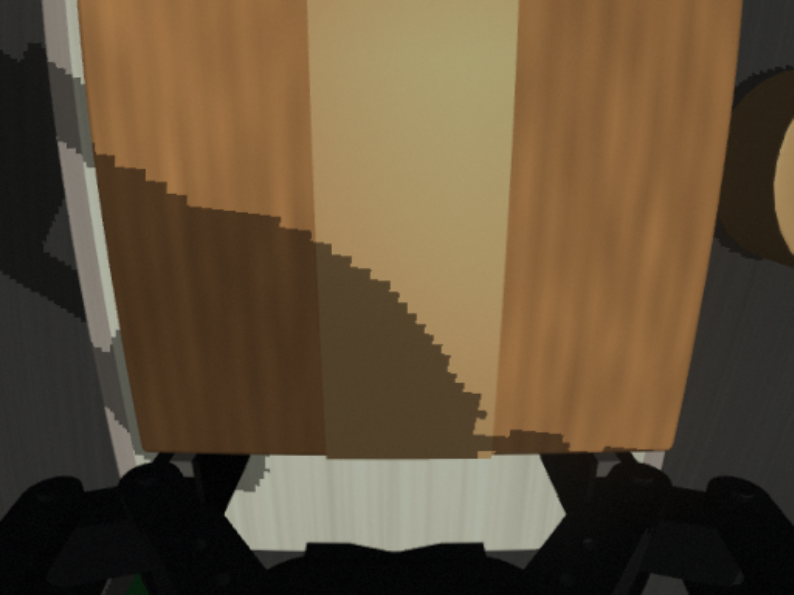

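```bash
python3 -c "
from h import *
rear('w5.npz',(145,452),(674,451))"
```

```text
corners [[-54.5, -219.7], [65.7, -220.2]] yaw -0.004 120.21445588757551 centre [   5.91170961 -139.93239445]
```

```bash
python3 -m jog '[1,0.006,-0.001,0,0,0,0, 1,0.006,-0.001,0,0,0,0, 1,0.006,-0.001,0,0,0,0, 1,0.006,-0.001,0,0,0,0, 1,0.006,-0.001,0,0,0,0, 1,0.006,-0.0003,0,0,0,0, 1,0.006,-0.0003,0,0,0,0, 1,0.006,-0.0002,0,0,0,0, 1,0.006,0,0,0,0,0, 1,0,0,0,0,0,0]' && python3 - <<'E'
from h import *; from station import ctrl
S=np.load("st.npy");o=ctrl.get_obs();T=R.from_rotvec(o["tool_rot"]).as_matrix()
print("tcp st",rel(S,o["tool_pos"]),"heading y",np.degrees(np.arctan2(T[1,1],T[0,1])),o["tool_pos"])
w=wrist(ctrl);s=ctrl.get_image("scene")
np.savez("w6.npz",**{k:np.array(w[k]) for k in("image","rvec","tvec","camera_matrix","dist_coeffs")})
np.savez("s6.npz",**{k:np.array(s[k]) for k in("image","rvec","tvec","camera_matrix","dist_coeffs")})
c=np.zeros((600,800,3),np.uint8);c[:300,:400]=cv2.resize(w["image"],(400,300),interpolation=3)
a=cv2.resize(w["image"][240:310,60:460],(800,140),interpolation=3);c[310:450]=a
c[:300,400:]=cv2.resize(s["image"][170:290,220:380],(400,300),interpolation=3)
cv2.imwrite("pics/v6.png",c[:460])
E
```

```text
t: 11.12
tool_pos: [0.5438, -0.153, 0.1108]
tool_rot: [2.073, 2.359, 0.001]
contact_force: [1.9, -3.2, 1.4]
opening: 0.0855
tcp st [  -4.71458049 -175.55570533] heading y 7.3780250926412405 [ 0.543765   -0.15295264  0.11082069]
```

View pics/v6.png

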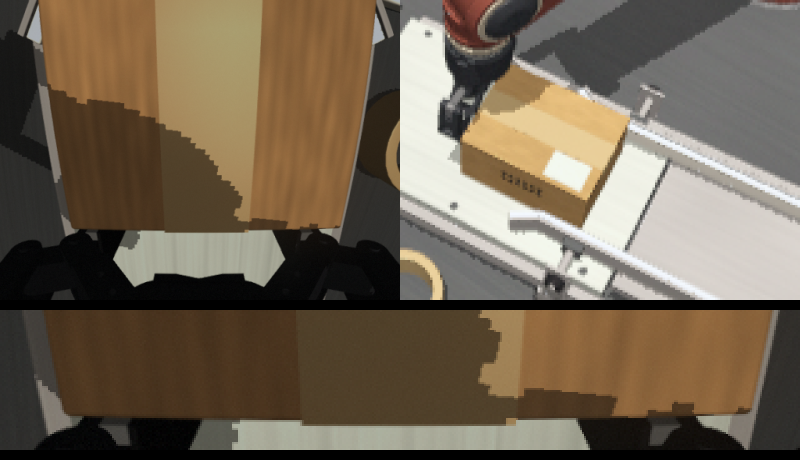

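```bash
python3 -c "
from h import *
rear('w6.npz',(144.2,453),(674,450.5))
s=dict(np.load('s6.npz'));S=np.load('st.npy')
U=np.array([(510,67),(630,117),(585,193),(461,140)])
U=(U-[400,0])/2.5+[220,170]
g=lambda x:(proj(place(TOP,x),s)-U).ravel()
r=least_squares(g,[.54,-.06,.13]);c=r.x;print(c,r.fun.round(1),rel(S,c[:2]),c[2]-S[2])"
```

```text
corners [[-60.5, -165.1], [58.8, -164.9]] yaw 0.001 119.3134711100155 centre [ -0.95414036 -84.99016235]
[ 0.53574046 -0.06083026  0.139471  ] [-1.1 -2.5  0.3 -0.5  1.2  2.8 -0.5 -0.3] [ -0.66581376 -83.17316843] 0.008784840770540259
```

```bash
python3 -m jog '[1,0.012,0,0,0,0,0, 1,0.012,0,0,0,0,0, 1,0.012,0,0,0,0,0, 1,0.012,0,0,0,0,0, 1,0.012,0,0,0,0,0, 1,0.012,0,0,0,0,0, 1,0.012,0,0,0,0,0, 1,0.012,0,0,0,0,0, 1,0.008,0,0,0,0,0, 1,0,0,0,0,0,0]' && python3 - <<'E'
from h import *; from station import ctrl
S=np.load("st.npy");o=ctrl.get_obs();T=R.from_rotvec(o["tool_rot"]).as_matrix()
print("tcp st",rel(S,o["tool_pos"]),"heading y",np.degrees(np.arctan2(T[1,1],T[0,1])),o["tool_pos"])
w=wrist(ctrl);s=ctrl.get_image("scene")
np.savez("w7.npz",**{k:np.array(w[k]) for k in("image","rvec","tvec","camera_matrix","dist_coeffs")})
np.savez("s7.npz",**{k:np.array(s[k]) for k in("image","rvec","tvec","camera_matrix","dist_coeffs")})
c=np.zeros((600,800,3),np.uint8);c[:300,:400]=cv2.resize(w["image"],(400,300),interpolation=3)
a=cv2.resize(w["image"][240:310,60:460],(800,140),interpolation=3);c[310:450]=a
c[:300,400:]=cv2.resize(s["image"][190:310,240:400],(400,300),interpolation=3)
cv2.imwrite("pics/v7.png",c[:460])
E
```

```text
t: 12.48
tool_pos: [0.5294, -0.0489, 0.1097]
tool_rot: [-2.072, -2.359, 0.0]
contact_force: [0.4, -0.5, 0.2]
opening: 0.0853
tcp st [ -5.44913124 -70.52947589] heading y 7.410261745785071 [ 0.52935028 -0.04891772  0.10971967]
```

View pics/v7.png

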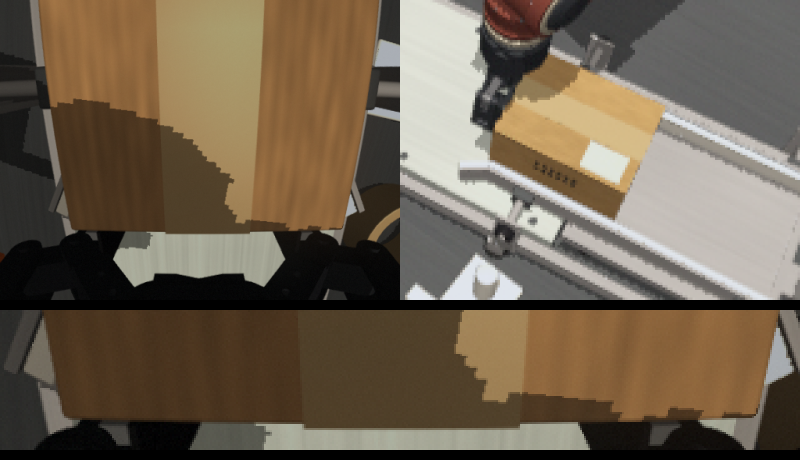

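```bash
python3 -c "
from h import *
rear('w7.npz',(144.2,455.7),(678,453.4))
w=dict(np.load('w7.npz'));S=np.load('st.npy')
print(proj(place([(-90,-82,115),(-73,-50,115),(90,-82,115),(73,-50,115)],S),w).round(1).tolist())"
```

```text
corners [[-60.7, -60.2], [58.5, -59.9]] yaw 0.002 119.17994258665395 centre [-1.32239995 19.92750245]
[[85.4, 277.8], [108.5, 218.7], [442.8, 277.1], [421.4, 218.4]]
```

```bash
python3 -m jog '[1,0.012,0.0001,0,0,0,0, 1,0.012,0.0001,0,0,0,0, 1,0.012,0.0001,0,0,0,0, 1,0.012,0.0001,0,0,0,0, 1,0.012,0.0001,0,0,0,0, 1,0.012,0.0001,0,0,0,0, 1,0.012,0.0001,0,0,0,0, 1,0.012,0.0001,0,0,0,0, 1,0.012,0,0,0,0,0, 1,0.012,0,0,0,0,0]' && python3 -m jog '[1,0.012,0,0,0,0,0, 1,0.01,0,0,0,0,0, 1,0.006,0,0,0,0,0, 1,0,0,0,0,0,0]' && python3 - <<'E'
from h import *; from station import ctrl
S=np.load("st.npy");o=ctrl.get_obs();T=R.from_rotvec(o["tool_rot"]).as_matrix()
print("tcp st",rel(S,o["tool_pos"]),"heading y",np.degrees(np.arctan2(T[1,1],T[0,1])),o["contact_force"])
E
```

```text
t: 13.82
tool_pos: [0.5151, 0.0702, 0.1102]
tool_rot: [-2.074, -2.36, 0.0]
contact_force: [1.2, -2.5, -1.9]
opening: 0.0853
t: 14.32
tool_pos: [0.5118, 0.098, 0.1106]
tool_rot: [-2.073, -2.36, -0.002]
contact_force: [-0.3, 0.5, -0.5]
opening: 0.0853
tcp st [-3.65870288 77.45949393] heading y 7.411005875763594 [-0.28155862  0.5476997  -0.48516019]
```

Now back the hand off, raise it, and check.

```bash
python3 -m jog '[1,-0.02,0,0,0,0,0, 1,-0.03,0,0,0,0,0, 1,-0.03,0,-0.02,0,0,0, 1,0,0,-0.06,0,0,0, 1,0,0,-0.06,0,0,0, 1,0,0,-0.06,0,0,0, 1,-0.04,0,0,0,0,0, 1,0,0,0,0,0,0]' && python3 - <<'E'
from h import *; from station import ctrl
w=wrist(ctrl);s=ctrl.get_image("scene");S=np.load("st.npy")
for n,p in(("w8",w),("s8",s)): np.savez(n+".npz",**{k:np.array(p[k]) for k in("image","rvec","tvec","camera_matrix","dist_coeffs")})
e=proj(place(TOP,np.r_[place([(-1,168,0)],S)[0][:2],S[2]]),w);print(e.round())
c=np.zeros((600,800,3),np.uint8);c[:,:]=0
c[:300,:400]=cv2.resize(w["image"],(400,300),interpolation=3);c[:300,400:]=cv2.resize(s["image"][200:320,280:440],(400,300),interpolation=3)
c[300:]=cv2.resize(w["image"][0:192,128:384],(800,600),interpolation=3)[:300]
cv2.imwrite("pics/v8.png",c)
E
```

```text
t: 15.32
tool_pos: [0.5278, -0.0232, 0.3118]
tool_rot: [2.076, 2.356, 0.003]
contact_force: [-0.2, 0.2, -0.7]
opening: 0.0853
[[ 185.   25.]
 [ 181. -169.]
 [ 329. -169.]
 [ 327.   24.]]
```

View pics/v8.png

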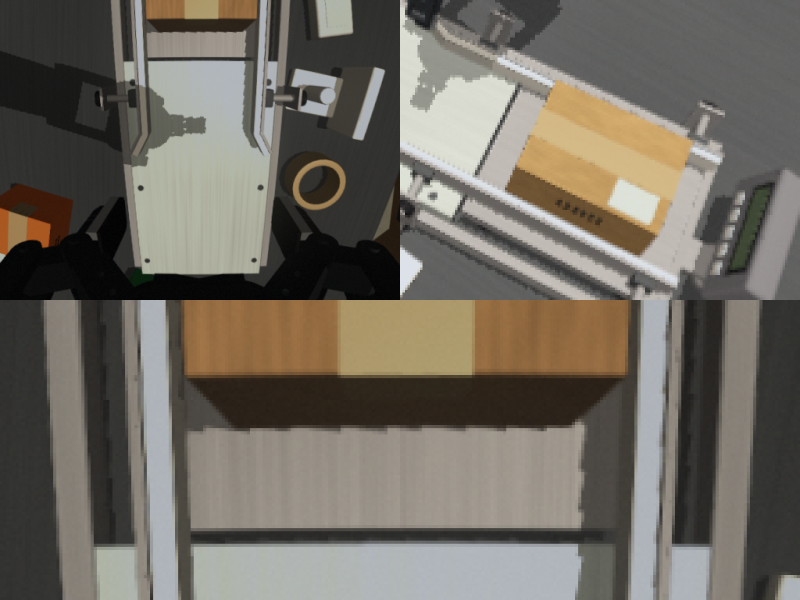

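```bash
python3 -c "
from h import *
rear('w8.npz',(187.2*1.55,24.4*1.55),(328.9*1.55,24.4*1.55))
from station import ctrl
print(ctrl.finish_job())"
```

```text
corners [[-58.8, 88.3], [60.2, 87.9]] yaw -0.003 119.01721282099363 centre [  0.95599722 168.09085196]
the job is handed in; nothing more can be done
None
```

The carton is on the weigh plate and I have handed the job in; `finish_job` gives no verdict.

- **Method:** I squared the brown carton with one side push and then a two-finger push from behind. I steered it onto the centre line, then pushed it straight down the lane with the open fingertips kept just above the rail tops. Afterwards I backed the hand off and raised it clear.
- **Final check:** The last wrist picture puts the carton centre at station x of about +1 mm and y of about 168 mm, where the plate centre is 170 mm. Its yaw is about 0. Bare plate shows behind it, and there are gaps to both rails.
- **Forces:** The wrist force stayed at a few newtons in every reading. I have no separate reading of rail contact.
- **What went differently:** The side push only halved the carton's tilt and moved it further across than I expected. The rear push then drifted it about 6 mm off centre, and I corrected that before it was between the straight rails.
- **Small disagreements:** The scene and wrist camera fits differed by about 2 mm and 0.3°, and bed corners seen later suggest my station y is about 2.5 mm off. Both are well within the tolerances.

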